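# Open the engraving machine's guard gate and hold it wide

### The arm

A 6-joint arm with a two-finger parallel gripper is mounted at the origin on the work surface. World frame = base frame: x ahead of the robot, y to its left, z up, the work surface at z = 0. Lengths are in m, angles in rad, forces in N, time in s.
With the tool pointing down it reaches from about 0.4 to 0.825 m from the base axis. Payload 7 kg.
Tool frame: the origin (TCP) lies on the centre line of the jaws, within the pads' length; the fingertips stand 22 mm ahead of it and the grasp point (between the pads) lies 3 mm ahead of it (env.tip_reach is the distance from the TCP to the fingertips, in m); z points along the fingers, y is the line along which they close (so a half turn about z gives the same grasp; the last joint's range is limited). The gripper opens to 85 mm and grips with 20 to 120 N. Pads are 22 mm wide; open, the fingers measure 114 mm over their backs; the gripper's body (76 mm by 85 mm) begins 54 mm behind the grasp point. The pads swing forward as they close: fully open they stand 13 mm farther back than shut.
Start: joints at [-1.035, 0.359, 0.012, 0, -1.224, -0.288], TCP at [0.166, -0.654, 0.253] pointing down, gripper open.
Joint ranges: [-3.07, 3.07], [-1.43, 2.12], [-1.02, 1.25], [-3.03, 1.67], [-3.05, -0], [-3.03, 3.03]. Speed limits (rad/s): [2.39, 2.39, 3.01, 3.14, 3.14, 3.14].

### API

Orientations are given as a unit quaternion [x, y, z, w].
In Python, from cell import env gives the robot as it stands.
- The arm moves only by the tool drive_effector, called after "Request:" as a command line: name --argument value ..., lists and objects as JSON in quotes. Schema: {"type":"object","properties":{"rows":{"type":"object","properties":{"dx":{"type":"array","items":{"type":"number"},"minItems":1,"maxItems":12},"dy":{"type":"array","items":{"type":"number"},"minItems":1,"maxItems":12},"dz":{"type":"array","items":{"type":"number"},"minItems":1,"maxItems":12},"ax":{"type":"array","items":{"type":"number"},"minItems":1,"maxItems":12},"ay":{"type":"array","items":{"type":"number"},"minItems":1,"maxItems":12},"az":{"type":"array","items":{"type":"number"},"minItems":1,"maxItems":12}},"additionalProperties":false,"required":["dx","dy","dz","ax","ay","az"]},"aperture":{"type":"number"},"squeeze":{"type":"number"},"only":{"type":"string"},"quiet":{"type":"boolean"},"lines":{"type":"string"}},"required":["rows"],"additionalProperties":false}. rows is an object with one list for each field, all of the same length, 1 to 12, a row being the entries at one place: dx, dy, dz (the shift in parts of the range, where 1.0 means 0.75 m), ax, ay, az (a rotation vector in a scale on which 1.0 is pi/2 rad); each row is the pose to reach, as a shift and turn from the pose commanded when the call began, along the tool's axes at that moment; what a row does not reach only later rows make up. A row lasts 1/12 s, in which the tool goes at most 0.0417 m and 0.125 rad, less where a joint would pass 70% of its speed; a pose out of reach is approached as far as the arm can. aperture is the finger opening in m, set as the call begins (left out keeps the last). The fingers move at their own pace and stop on an object; squeeze is the grip in N (left out, the last holds). Time passes only in rows, so rows that do not move let the fingers close. The tool returns the time, the measured TCP pose, the force, the opening and the grip force at its end. only (a regular expression) keeps the lines of the reply that match it, lines (a string "A,B") keeps lines A to B, and quiet returns only ok. Shift and turn numbers lie between -1 and 1, and a call with a number outside is refused. Input that does not fit is refused with a message, and nothing moves.
- env.get_state(): the state, without advancing time (a new reading comes with each control period).
- env.get_image(name): name is "side" or "top"; returns a dict with "pixels" (420x560x3 uint8, red, green, blue), "camera_matrix" (3x3 intrinsics, pixels), "T" (4x4, takes a point from camera to world coordinates). Camera axes: x right, y down, z forward; pixel columns grow to the right and rows downward; lengths in m; the calibration is good to about 2 mm. A picture is of the moment at which its call begins. There is no depth.
- env.hand_in(): hands the job in; it is judged then, once.
The state is a dict: "time_s": time; "joint_pos": joint angles; "dq": joint speeds; "joint_efforts": joint torques, N m; "ee_pos": TCP position; "tcp_rot": TCP orientation; "ft_force": force on the tool from outside, world axes, zero at the start; "torque": the same for the moment, N m; "finger_gap": finger opening in m; "finger_force": force on a finger pad.
Only numpy, scipy, OpenCV 4.12 (cv2) and the standard library are available. Lean on these libraries where they do the work, as an engineer would, in place of code of your own. Each camera call takes 0.05 s, during which the arm holds its last target. There are 200 camera calls.

### The job

Open the gate of the guard round the small engraving machine so that I can lift the carved piece out: squeeze the catch on the latch post and let it go so that the gate springs ajar, then squeeze the gate's own safety catch and swing the gate open by it, past its half-open detent to wide open. The gate pulls itself back, so finish with your grip still on that squeezed catch, holding the gate still and wide open, about at its stop. Leave the machine alone and do not disturb the tools and work lying on the bench.

Things in the scene. Friction and masses are not known exactly. Their poses are not given: they have to be found in the camera images.
- pen: guard round the engraving machine, fixed: open-topped pen of 30 mm aluminium posts, 200 mm high, with clear panels, 444 mm wide, 395 mm deep. Origin on the bench under the shut gate's middle plane; z up, x into the pen (the gate faces -x), y along the shut gate from the hinge axis (y = -200 mm) to the 30 mm latch post (y = +66 to +96 mm).
- keeper (a point): lip of the J-shaped steel keeper on the front of the latch post, 180 mm above the bench (it reaches z 194 mm), 62 mm out to the pen's -x side; it holds the gate's safety bolt when the gate is ajar. Axes as the pen's.
- post_catch_mid (a point): midway between the two paddles of the catch on top of the latch post, z 240 mm. Black upright paddles, 7 mm thick, 24 mm wide, z 207 to 256 mm, in line along the pen's y, 53 mm over their outer faces. Pinch these together: geared, each comes in 9 mm (35 mm over all when squeezed) against 5 to 8 N each. Bolt and strike between it and the gate: keep fingertips above z 215 mm. Axes as the pen's.
- post_catch (a joint): travel of each paddle of the post catch: 0 = free (bolt out, gate locked), 0.009 m = fully squeezed; the bolt leaves the gate at about 0.0065. It springs back when let go; with the gate ajar it no longer holds the gate.
- gate_catch_mid (a point): midway between the two paddles of the gate's safety catch, also its handle, on top of the gate: 163 mm from the hinge axis, z 240 mm. Paddles as on the post (53 mm over the outer faces, z 197 to 256 mm), in line along the gate, same 9 mm travel each and force. The outer one carries a long bolt along the gate's front to the keeper. Axes turn with the gate: y from the hinge outwards, z up.
- gate_catch (a joint): travel of each paddle of the gate catch: 0 = free (safety bolt out), 0.009 m = fully squeezed; the bolt clears the keeper at about 0.007. Once the gate is beyond 0.2 rad the keeper no longer matters.
- gate_hinge (a point): point on the gate's vertical hinge axis, z 240 mm; axes turn with the gate. The gate is 262 mm long from here, 20 mm thick, its lower edge 45 mm and its top rail 190 mm above the bench, so that the low tools lying in front pass under it.
- gate (a joint): angle of the gate, 0 = shut, grows as it swings out to the pen's -x side (counter-clockwise from above), stop at 1.45 rad. An ejector spring pushes it ajar to about 0.11 rad, where the safety bolt meets the keeper. A closing spring pulls it back with 0.2 to 0.45 N m; a detent from 0.65 to 1.02 rad takes about 0.9 N m more to pass. Let go beyond it, the gate falls back to about 1.02 rad.
- engraver: the engraving machine inside the pen, about 310 mm wide and 225 mm high, its front plate 64 mm and its spindle about 160 mm behind the gate; do not touch. Origin as the pen's.
- gouge_a: carving gouge, 233 mm long and 25 mm high, turned wooden handle, lying in front of the gate; origin under the joint of handle and blade, x towards the blade
- gouge_b: second carving gouge, narrower blade, 218 mm long, 25 mm high, lying in front of the gate; origin and x as the first
- honing_stone: grey honing stone in a dark wooden holder, 190 x 62 x 26 mm, lying in front of the gate; origin under its middle, x along it
- mallet: turned wooden carver's mallet standing on its head, 92 mm across, 215 mm high; origin under its middle
- brush_jar: glass jar with brushes, 76 mm across, 100 mm high (brushes to about 180 mm); origin under its middle
- carved_panel: carved wooden panel lying on the bench, 200 x 340 x 25 mm; origin under its middle

How it is judged:
By the outcome, as a careful person would: the job done as asked, in the order asked, and still so for the second after the job is handed in, while the arm keeps its last pose, push and grip.
It also fails if it takes over 51 s, if anything falls off the work surface, if the arm or the gripper's body presses on something with over 40 N, if the wrist force passes 120 N, or if a joint passes its speed limit or range.

## Working session

There is one attempt and no reset: what is moved stays moved. The work goes in short steps, Python scripts to look and compute and a tool call to move; the robot and the scene stay as the last step left them, time stands still between calls to the robot, and variables do not carry over. Pictures are saved under pics/ and viewed, at most 10 in all, crops included, and the job is handed in when it is done.

```bash
ls; mkdir -p pics
```

Run:
```python
from cell import env
import cv2,numpy as np
for n in("top","side"):
    d=env.get_image(n); cv2.imwrite(f"pics/{n}0.png",d["pixels"][:,:,::-1]); np.savez(f"pics/{n}0.npz",**d)
    print(n,d["camera_matrix"].tolist(),np.round(d["T"],4).tolist())
s=env.get_state();print(s);print(env.tip_reach)
```

```text
cell.py
pics
top [[393.75334126690524, 0.0, 279.16485760283376], [0.0, 393.75334126690524, 204.53275131003744], [0.0, 0.0, 1.0]] [[0.1026, -0.9704, 0.2185, 0.3346], [-0.9947, -0.1009, 0.0189, -0.102], [0.0037, -0.2193, -0.9756, 1.1805], [0.0, 0.0, 0.0, 1.0]]
side [[464.43602344544524, 0.0, 279.64489752903006], [0.0, 464.43602344544524, 207.4051705372419], [0.0, 0.0, 1.0]] [[-0.1301, 0.7525, -0.6456, 1.294], [0.9914, 0.1076, -0.0743, 0.0002], [0.0135, -0.6497, -0.7601, 1.0431], [0.0, 0.0, 0.0, 1.0]]
{'time_s': 0.1, 'joint_pos': array([-1.03491286e+00,  3.59346437e-01,  1.11713078e-02, -2.98623720e-04,
       -1.22409954e+00, -2.88100638e-01]), 'dq': array([ 0.00018298,  0.00026609,  0.00218888,  0.00185118,  0.00177716,
       -0.00142742]), 'joint_efforts': array([-1.93851505e-03, -5.84764159e+01,  2.94106919e+01,  6.95462868e+00,
       -3.22714863e-03, -1.27524197e-05]), 'ee_pos': array([ 0.16543037, -0.65401636,  0.25244804]), 'tcp_rot': array([-1.23524237e-01,  9.92341270e-01,  7.33537883e-04, -1.67347074e-04]), 'ft_force': array([-0.23072842,  0.18882225, -0.21833656]), 'torque': array([ 0.01218536,  0.03583544, -0.01389343]), 'finger_force': 0.0, 'finger_gap': 0.08522943386736002}
0.022
```

View pics/top0.png

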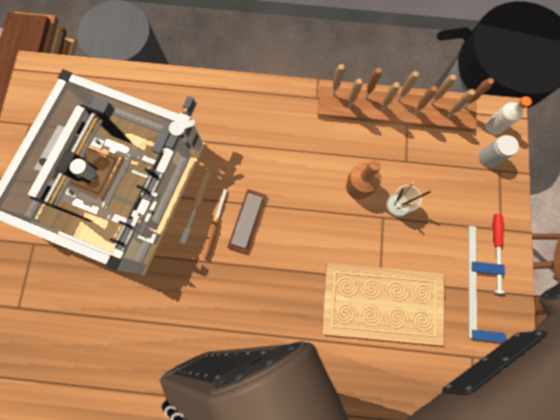

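View pics/side0.png

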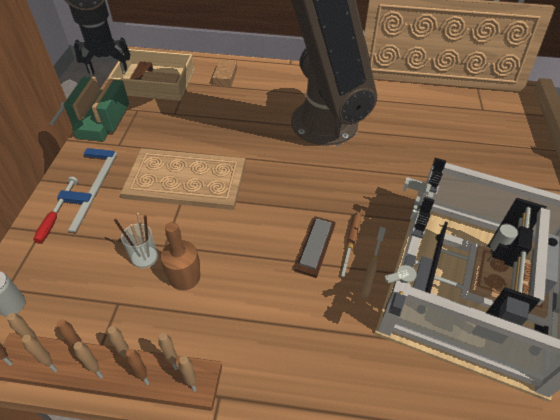

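Run:
```python
import cv2,numpy as np
a=cv2.imread("pics/top0.png")[60:285,0:260]; b=cv2.imread("pics/side0.png")[140:350,350:560]
cv2.imwrite("pics/c1.png",np.hstack([cv2.resize(a[:,80:240],None,fx=2.6,fy=2.6,interpolation=cv2.INTER_CUBIC),cv2.resize(b[:,:140],(380,585),interpolation=cv2.INTER_CUBIC)]))
```

```text
(no output)
```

View pics/c1.png

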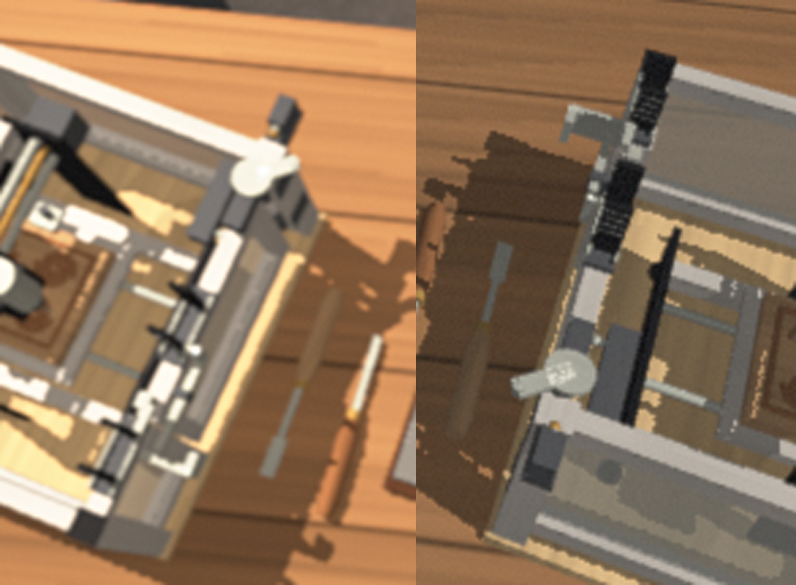

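Create h.py:
```python
import numpy as np,cv2
def ray(d,u,v):
    r=np.linalg.inv(d["camera_matrix"])@[u,v,1];T=d["T"];return T[:3,3],T[:3,:3]@r
def onz(d,u,v,z):
    o,r=ray(d,u,v);return o+r*(z-o[2])/r[2]
def tri(a,b):
    A=np.zeros((3,3));y=np.zeros(3)
    for o,r in(a,b):
        r=r/np.linalg.norm(r);P=np.eye(3)-np.outer(r,r);A+=P;y+=P@o
    p=np.linalg.solve(A,y);return p,[np.linalg.norm(np.cross(p-o,r/np.linalg.norm(r))) for o,r in(a,b)]
```

Run:
```python
from h import *
for n,(x0,x1,y0,y1),th in(("top",(100,175,160,255),45),("side",(405,450,155,240),45)):
    d=np.load(f"pics/{n}0.npz");g=d["pixels"].max(2)[y0:y1,x0:x1]
    c,l,s,m=cv2.connectedComponentsWithStats((g<th).astype(np.uint8))
    for i in range(1,c):
        if s[i,4]>8:print(n,s[i]+[x0,y0,0,0,0],m[i]+[x0,y0],onz(d,*(m[i]+[x0,y0]),.235)[:2].round(3))
a=np.load("pics/top0.npz")["pixels"][160:250,105:165];b=np.load("pics/side0.npz")["pixels"][150:245,400:460]
a=cv2.resize(a,None,fx=6,fy=6,interpolation=0);b=cv2.resize(b,None,fx=6,fy=6,interpolation=0)
a=cv2.copyMakeBorder(a,0,b.shape[0]-a.shape[0],0,0,0)
cv2.imwrite("pics/c2.png",np.hstack([a,b])[:,:,::-1])
```

```text
top [148 171  10   8  34] [152.94117647 173.94117647] [0.592 0.239]
top [143 189   7   5  10] [146.3 191. ] [0.546 0.247]
top [135 199   5  10  10] [137.  203.5] [0.513 0.264]
top [126 224   6   4   9] [128.33333333 225.66666667] [0.456 0.275]
top [117 241   7   4  13] [119.84615385 242.76923077] [0.413 0.288]
side [429 159  16  29 214] [436.87850467 171.10280374] [0.436 0.29 ]
side [418 198  16  26 206] [425.30097087 208.50970874] [0.563 0.253]
side [415 221  10  10  64] [419.671875 225.875   ] [0.617 0.237]
side [436 223  11  17  65] [441.29230769 233.30769231] [0.632 0.283]
```

View pics/c2.png

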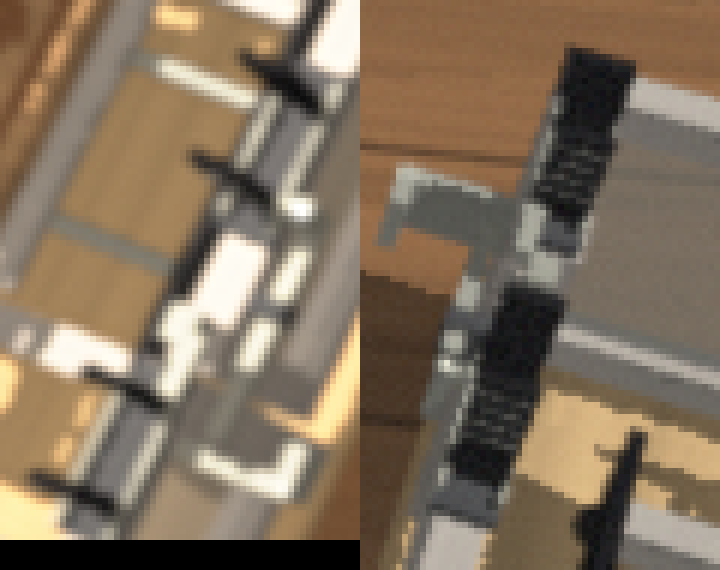

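Run:
```python
from h import *
t=np.load("pics/top0.npz");s=np.load("pics/side0.npz")
A,B=onz(t,151.9,173.3,.2265),onz(t,143.5,189.6,.2265);C,D=onz(t,126.1,224.75,.2315),onz(t,117.5,242.1,.2315)
print(A,B,C,D)
p,g=(C+D)/2,(A+B)/2
print("top post",p,"gate",g,np.linalg.norm(p-g)," AB",np.linalg.norm(A-B),"CD",np.linalg.norm(C-D))
Ds,Bs=onz(s,440.2,159.3,.256),onz(s,428.8,198.5,.256)
e=(Ds-Bs);print("side",Ds,Bs,np.linalg.norm(e)); e/=np.linalg.norm(e)
print("mids side",Ds-e*.0265,Bs-e*.0265,e)
e=(D-A)[:2];e/=np.linalg.norm(e);print(e,np.arctan2(e[1],e[0]))
# tip corners: top far tips
for q in((243,55),(192,155),(88,372),(35,475)):print(onz(t,q[0]/6+105,q[1]/6+160,.256))
for q,z in(((320,105),.197),((270,200),.197),((165,405),.207),((115,510),.207)):print(onz(t,q[0]/6+105,q[1]/6+160,z))
# keeper lip: top px , side px
print(tri(ray(t,302/6+105,495/6+160),ray(s,(385-360)/6+400,205/6+150)))
```

```text
[0.59543685 0.24448236 0.2265    ] [0.55124613 0.25799339 0.2265    ] [0.45826733 0.28251245 0.2315    ] [0.41427018 0.29518848 0.2315    ]
top post [0.43626875 0.28885047 0.2315    ] gate [0.57334149 0.25123788 0.2265    ] 0.1422274300980529  AB 0.04621004006816769 CD 0.04578680042188879
side [0.41486434 0.29452808 0.256     ] [0.55076355 0.25652905 0.256     ] 0.1411117392735582
mids side [0.44038546 0.28739207 0.256     ] [0.57628467 0.24939304 0.256     ] [-0.96306102  0.26928324  0.        ]
[-0.96299238  0.26952863] 2.868689136579136
[0.59619076 0.25119517 0.256     ]
[0.55224778 0.26422769 0.256     ]
[0.46003226 0.28903085 0.256     ]
[0.41743021 0.30186799 0.256     ]
[0.59399472 0.23662739 0.197     ]
[0.54987472 0.25074386 0.197     ]
[0.45624654 0.27525669 0.207     ]
[0.4109323  0.28768316 0.207     ]
(array([0.42838303, 0.22427662, 0.17042667]), [np.float64(0.00030258694041827394), np.float64(0.00030258694041817327)])
```

Add to h.py:
```python
from scipy.spatial.transform import Rotation as Ro
P=np.array([.4375,.2885]);G=np.array([.574,.2505]);e=np.array([-.963,.2694]);H=G-.163*e
def tool(goal,dyaw,st):
    "shift+turn in the tool's axes from measured pose to world goal"
    R=Ro.from_quat(st["tcp_rot"]);return R.inv().apply(np.array(goal)-st["ee_pos"]).round(4),R.inv().apply([0,0,dyaw]).round(4)
def yaw(st):
    y=Ro.from_quat(st["tcp_rot"]).apply([0,1,0]);return np.arctan2(y[1],y[0])
```

Run:
```python
from h import *
from cell import env
t=np.load("pics/top0.npz");s=np.load("pics/side0.npz")
print("disc",tri(ray(t,176,127),ray(s,406.7,273.9)),"H",H)
print("mallet",onz(t,370,170,.21),"jar",onz(t,405,200,.1))
st=env.get_state();print(yaw(st))
for g,y in(((.166,-.654,.36),0),((.48,-.35,.36),.35),((.56,0,.36),.7),((*P,.33),1.05)):print(tool(g,y,st))
```

```text
disc (array([0.73209233, 0.2086149 , 0.21099549]), [np.float64(0.0003799506338419818), np.float64(0.0003799506338420148)]) H [0.730969  0.2065878]
mallet [ 0.6670097  -0.30684651  0.21      ] jar [ 0.62639282 -0.43306578  0.1       ]
1.8184773657567468
(array([-0.0005,  0.    , -0.1076]), array([0., 0., 0.]))
(array([-0.3795,  0.2178, -0.1073]), array([ 1.0e-04,  5.0e-04, -3.5e-01]))
(array([-0.5428,  0.5375, -0.1068]), array([ 1.e-04,  1.e-03, -7.e-01]))
(array([-0.4948,  0.8472, -0.0764]), array([ 2.00e-04,  1.60e-03, -1.05e+00]))
```

Units first: shifts go in shares of 0.75 m and turns go in shares of pi/2 rad. So -0.38 m is -0.5067, -0.107 m is -0.1427, -0.35 rad is -0.2228.

Request:
drive_effector --rows '{"dx":[0, 0, 0, -0.1333, -0.2667, -0.5067, -0.5067, -0.5067, -0.5067, -0.5067, -0.5067, -0.5067], "dy":[0, 0, 0, 0.08, 0.1533, 0.2907, 0.2907, 0.2907, 0.2907, 0.2907, 0.2907, 0.2907], "dz":[-0.0533, -0.1067, -0.1427, -0.1427, -0.1427, -0.1427, -0.1427, -0.1427, -0.1427, -0.1427, -0.1427, -0.1427], "ax":[0, 0, 0, 0, 0, 0, 0, 0, 0, 0, 0, 0], "ay":[0, 0, 0, 0, 0, 0, 0, 0, 0, 0, 0, 0], "az":[0, 0, 0, -0.0637, -0.1273, -0.2228, -0.2228, -0.2228, -0.2228, -0.2228, -0.2228, -0.2228]}' --aperture 0.085 --squeeze 50

```text
time_s: 1.1
ee_pos: [0.436, -0.3917, 0.3602]
tcp_rot: [-0.295, 0.956, 0.0, -0.0]
ft_force: [-0.3, -1.4, -0.5]
finger_gap: 0.0853
finger_force: 0.0
```

Run:
```python
from h import *
from cell import env
st=env.get_state();print(yaw(st),st["joint_pos"].round(2))
for g,y in(((.56,0,.36),1.8184+.7),((.5,.2,.36),2.7),((*P,.30),2.869)):print(tool(g,y-yaw(st),st))
```

```text
2.168692508818381 [-0.4   0.16 -0.01 -0.   -1.4  -0.57]
(array([-3.23e-01,  2.54e-01,  3.00e-04]), array([-0.000e+00,  1.000e-04, -3.497e-01]))
(array([-3.860e-01,  4.531e-01,  3.000e-04]), array([-0.000e+00,  1.000e-04, -5.313e-01]))
(array([-0.3841,  0.5614,  0.0604]), array([-0.000e+00,  2.000e-04, -7.003e-01]))
```

Converted, 0.4 m is 0.5333, -0.33 m is -0.44, -0.35 rad is -0.2228.

Request:
drive_effector --rows '{"dx":[-0.3733, -0.3733, -0.3733, -0.3733, -0.3733, -0.3733, -0.3733, -0.3733, -0.3733, -0.44, -0.44, -0.44], "dy":[0.28, 0.28, 0.28, 0.28, 0.28, 0.28, 0.28, 0.28, 0.28, 0.5333, 0.5333, 0.5333], "dz":[0, 0, 0, 0, 0, 0, 0, 0, 0, 0, 0, 0], "ax":[0, 0, 0, 0, 0, 0, 0, 0, 0, 0, 0, 0], "ay":[0, 0, 0, 0, 0, 0, 0, 0, 0, 0, 0, 0], "az":[-0.2228, -0.2228, -0.2228, -0.2228, -0.2228, -0.2228, -0.2228, -0.2228, -0.2228, -0.3374, -0.3374, -0.3374]}'

```text
time_s: 2.1
ee_pos: [0.5057, 0.0568, 0.3596]
tcp_rot: [-0.536, 0.844, 0.0, -0.001]
ft_force: [0.6, 0.3, 0.7]
finger_gap: 0.0853
finger_force: 0.0
```

Run:
```python
from h import *
from cell import env
st=env.get_state();print(yaw(st),st["joint_pos"].round(2))
for g,y in(((*P,.33),2.869),((*P,.30),2.869)):print(tool(g,y-yaw(st),st))
```

```text
2.701619934899784 [ 0.5   0.03 -0.17 -0.   -1.38 -0.94]
(array([-0.1806,  0.1603,  0.0296]), array([ 1.000e-04,  1.000e-04, -1.674e-01]))
(array([-0.1806,  0.1603,  0.0596]), array([ 1.000e-04,  1.000e-04, -1.674e-01]))
```

Converted, -0.17 m is -0.2267, 0.15 m is 0.2, -0.167 rad is -0.1063.

Request:
drive_effector --rows '{"dx":[-0.2267, -0.2267, -0.2267, -0.2267, -0.2267, -0.2267, -0.2267, -0.2267], "dy":[0.2, 0.2, 0.2, 0.2, 0.2, 0.2, 0.2, 0.2], "dz":[0.04, 0.04, 0.04, 0.04, 0.04, 0.04, 0.04, 0.04], "ax":[0, 0, 0, 0, 0, 0, 0, 0], "ay":[0, 0, 0, 0, 0, 0, 0, 0], "az":[-0.1063, -0.1063, -0.1063, -0.1063, -0.1063, -0.1063, -0.1063, -0.1063]}'

```text
time_s: 2.77
ee_pos: [0.4432, 0.2743, 0.3296]
tcp_rot: [-0.604, 0.797, -0.0, -0.001]
ft_force: [0.7, -0.4, -0.1]
finger_gap: 0.085
finger_force: 0.0
```

Run:
```python
from h import *
from cell import env
st=env.get_state();print(yaw(st),st["joint_pos"].round(2))
print(tool((*P,.243),2.869-yaw(st),st))
```

```text
2.8680967559141233 [ 0.93  0.06 -0.2  -0.   -1.31 -1.2 ]
(array([-0.0123,  0.0092,  0.0866]), array([ 0.    ,  0.    , -0.0009]))
```

Converted, 0.035 m is 0.0467, 0.02 m is 0.0267.

Request:
drive_effector --rows '{"dx":[-0.016, -0.016, -0.016, -0.016], "dy":[0.012, 0.012, 0.012, 0.012], "dz":[0.0267, 0.0467, 0.0467, 0.0467], "ax":[0, 0, 0, 0], "ay":[0, 0, 0, 0], "az":[0, 0, 0, 0]}'

```text
time_s: 3.1
ee_pos: [0.4386, 0.2862, 0.2952]
tcp_rot: [-0.603, 0.798, -0.0, -0.001]
ft_force: [-0.6, 0.1, 0.2]
finger_gap: 0.0852
finger_force: 0.0
```

Run:
```python
from h import *
from cell import env
st=env.get_state();print(yaw(st))
print(tool((*P,.243),2.869-yaw(st),st))
a=env.get_image("top")["pixels"][130:280,70:200];b=env.get_image("side")["pixels"][110:260,370:500]
cv2.imwrite("pics/c3.png",cv2.resize(np.hstack([a,b]),None,fx=3,fy=3,interpolation=2)[:,:,::-1])
```

```text
2.8648999260100605
(array([-0.002 ,  0.0017,  0.0521]), array([ 0.    ,  0.    , -0.0041]))
```

View pics/c3.png

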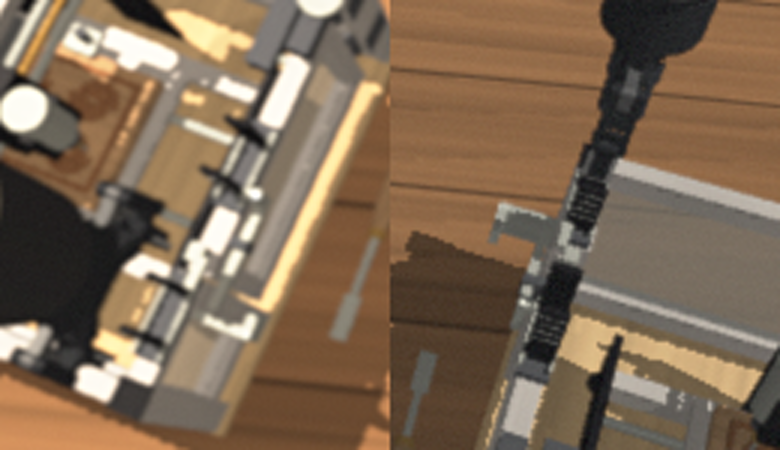

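The picture shows the open gripper in line with the post paddles (top about (150,310), side about (590,190)), directly above them, with the gate pair free. Next I descend and squeeze.

Converted, 0.051 m is 0.068, 0.045 m is 0.06.

Request:
drive_effector --rows '{"dx":[-0.0013, -0.0013, -0.0013, -0.0013, -0.0013], "dy":[0.0013, 0.0013, 0.0013, 0.0013, 0.0013], "dz":[0.0333, 0.06, 0.068, 0.068, 0.068], "ax":[0, 0, 0, 0, 0], "ay":[0, 0, 0, 0, 0], "az":[0, 0, 0, 0, 0]}'

```text
time_s: 3.62
ee_pos: [0.4384, 0.2886, 0.2456]
tcp_rot: [-0.603, 0.798, -0.0, 0.001]
ft_force: [0.1, -0.2, 0.3]
finger_gap: 0.0854
finger_force: 0.0
```

Request:
drive_effector --rows '{"dx":[0, 0, 0, 0, 0, 0, 0, 0, 0, 0], "dy":[0, 0, 0, 0, 0, 0, 0, 0, 0, 0], "dz":[0, 0, 0, 0, 0, 0, 0, 0, 0, 0], "ax":[0, 0, 0, 0, 0, 0, 0, 0, 0, 0], "ay":[0, 0, 0, 0, 0, 0, 0, 0, 0, 0], "az":[0, 0, 0, 0, 0, 0, 0, 0, 0, 0]}' --aperture 0.02 --squeeze 40

```text
time_s: 4.45
ee_pos: [0.438, 0.2892, 0.2461]
tcp_rot: [-0.603, 0.797, 0.0, 0.001]
ft_force: [-3.4, 0.4, 9.4]
finger_gap: 0.0329
finger_force: 39.5
```

Converted, -0.06 m is -0.08, -0.03 m is -0.04.

Request:
drive_effector --rows '{"dx":[0, 0, 0, 0, 0, 0, 0, 0, 0, 0], "dy":[0, 0, 0, 0, 0, 0, 0, 0, 0, 0], "dz":[0, 0, 0, 0, 0, 0, -0.04, -0.08, -0.08, -0.08], "ax":[0, 0, 0, 0, 0, 0, 0, 0, 0, 0], "ay":[0, 0, 0, 0, 0, 0, 0, 0, 0, 0], "az":[0, 0, 0, 0, 0, 0, 0, 0, 0, 0]}' --aperture 0.085

```text
time_s: 5.28
ee_pos: [0.4383, 0.2892, 0.3062]
tcp_rot: [-0.603, 0.798, 0.0, 0.002]
ft_force: [-0.6, -0.7, -0.7]
finger_gap: 0.0851
finger_force: 0.0
```

Run:
```python
from h import *
from cell import env
st=env.get_state();print(yaw(st))
c,s=np.cos(.11),np.sin(.11)
G1=H+np.array([.001,.002])+.163*np.array([[c,-s],[s,c]])@e;print(G1,tool((*G1,.305),2.869+.11-yaw(st),st))
d=env.get_image("top");np.savez("pics/top1.npz",**d)
a=d["pixels"][130:280,70:200];b=env.get_image("side")["pixels"][110:260,370:500]
cv2.imwrite("pics/c4.png",cv2.resize(np.hstack([a,b]),None,fx=3,fy=3,interpolation=2)[:,:,::-1])
```

```text
2.8656423787111
[0.5711281  0.23500281] (array([ 0.0159, -0.1425,  0.0013]), array([-0.0004, -0.0002, -0.1134]))
```

View pics/c4.png

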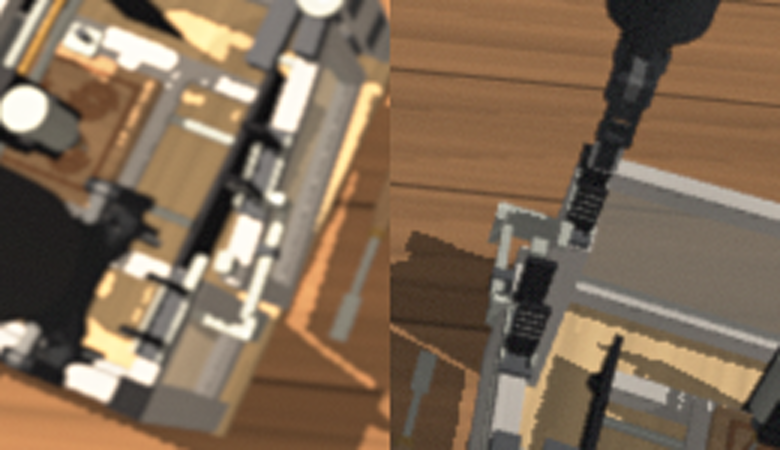

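The gate now stands ajar: its paddles have shifted about 8 px (18 mm) out, and the bolt is at the keeper near (505,240). I move over the gate catch.

Converted, -0.1425 m is -0.19, -0.105 m is -0.14, -0.113 rad is -0.0719.

Request:
drive_effector --rows '{"dx":[0.0053, 0.0107, 0.016, 0.0213, 0.0213, 0.0213, 0.0213, 0.0213], "dy":[-0.0467, -0.0933, -0.14, -0.19, -0.19, -0.19, -0.19, -0.19], "dz":[0, 0, 0, 0.0013, 0.0013, 0.0013, 0.02, 0.02], "ax":[0, 0, 0, 0, 0, 0, 0, 0], "ay":[0, 0, 0, 0, 0, 0, 0, 0], "az":[-0.0191, -0.0382, -0.0541, -0.0719, -0.0719, -0.0719, -0.0719, -0.0719]}'

```text
time_s: 6.05
ee_pos: [0.5689, 0.2339, 0.2863]
tcp_rot: [-0.647, 0.763, 0.001, -0.002]
ft_force: [1.1, 0.2, -1.4]
finger_gap: 0.085
finger_force: 0.0
```

Run:
```python
from h import *
from cell import env
st=env.get_state();print(yaw(st))
print(tool((.5711,.235,.243),2.979-yaw(st),st))
a=env.get_image("top")["pixels"][130:280,70:200];b=env.get_image("side")["pixels"][110:260,370:500]
cv2.imwrite("pics/c5.png",cv2.resize(np.hstack([a,b]),None,fx=3,fy=3,interpolation=2)[:,:,::-1])
```

```text
2.978009421132601
(array([-0.0015, -0.0022,  0.0433]), array([ 0.   ,  0.   , -0.001]))
```

View pics/c5.png

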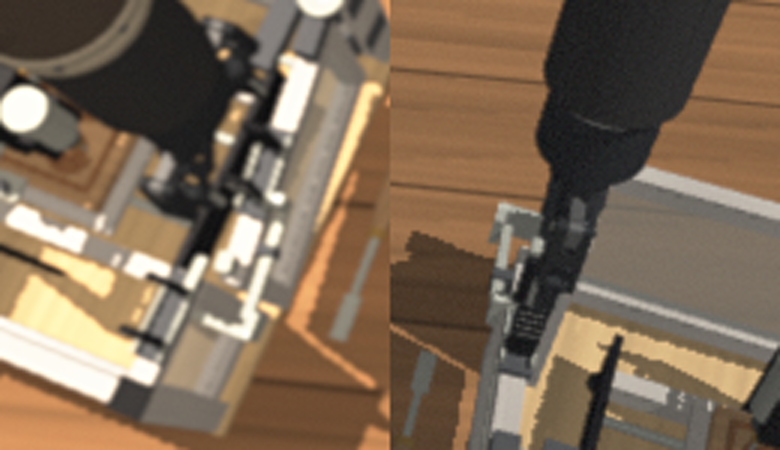

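The gripper is over the gate paddles (side about (530,310)) and in line with the gate. Next: lower and squeeze.

Converted, 0.043 m is 0.0573, -0.001 m is -0.0013.

Request:
drive_effector --rows '{"dx":[-0.0013, -0.0013, -0.0013, -0.0013, -0.0013], "dy":[-0.0027, -0.0027, -0.0027, -0.0027, -0.0027], "dz":[0.0267, 0.0533, 0.0573, 0.0573, 0.0573], "ax":[0, 0, 0, 0, 0], "ay":[0, 0, 0, 0, 0], "az":[0, 0, 0, 0, 0]}'

```text
time_s: 6.57
ee_pos: [0.5728, 0.2353, 0.2476]
tcp_rot: [-0.648, 0.762, -0.0, 0.0]
ft_force: [0.2, -0.2, 0.2]
finger_gap: 0.0851
finger_force: 0.0
```

Request:
drive_effector --rows '{"dx":[0, 0, 0, 0, 0, 0, 0, 0, 0, 0], "dy":[0, 0, 0, 0, 0, 0, 0, 0, 0, 0], "dz":[0, 0, 0, 0, 0, 0, 0, 0, 0, 0], "ax":[0, 0, 0, 0, 0, 0, 0, 0, 0, 0], "ay":[0, 0, 0, 0, 0, 0, 0, 0, 0, 0], "az":[0, 0, 0, 0, 0, 0, 0, 0, 0, 0]}' --aperture 0.02 --squeeze 60

```text
time_s: 7.4
ee_pos: [0.5704, 0.235, 0.2474]
tcp_rot: [-0.647, 0.762, 0.001, -0.001]
ft_force: [-11.7, 1.6, 10.2]
finger_gap: 0.0326
finger_force: 60.2
```

Run:
```python
from h import *
from cell import env
st=env.get_state();p=st["ee_pos"];y0=yaw(st);Hc=H+[.001,.002];v=p[:2]-Hc
print(y0,np.linalg.norm(v),np.arctan2(v[1],v[0])-2.869,st["ft_force"],st["torque"])
for a in np.arange(.1,1.35,.1):
    c,s=np.cos(a),np.sin(a);g=Hc+np.array([[c,-s],[s,c]])@v
    print(a.round(2),*tool((*g,p[2]),a,st))
```

```text
2.979171255105045 0.16370469224180023 0.11050234028424155 [-11.65228387   1.58784915  10.20656911] [0.78931147 5.37968847 0.16689349]
0.1 [ 0.0163 -0.0008  0.    ] [ 0.      0.0003 -0.1   ]
0.2 [ 0.0325 -0.0033  0.    ] [ 1.e-04  6.e-04 -2.e-01]
0.3 [ 0.0484 -0.0073 -0.    ] [ 1.e-04  1.e-03 -3.e-01]
0.4 [ 0.0637 -0.0129 -0.    ] [ 1.0e-04  1.3e-03 -4.0e-01]
0.5 [ 0.0785 -0.0201 -0.    ] [ 2.0e-04  1.6e-03 -5.0e-01]
0.6 [ 0.0924 -0.0286 -0.0001] [ 2.0e-04  1.9e-03 -6.0e-01]
0.7 [ 1.054e-01 -3.850e-02 -1.000e-04] [ 3.0e-04  2.3e-03 -7.0e-01]
0.8 [ 1.174e-01 -4.970e-02 -1.000e-04] [ 3.0e-04  2.6e-03 -8.0e-01]
0.9 [ 0.1282 -0.062  -0.0002] [ 3.0e-04  2.9e-03 -9.0e-01]
1.0 [ 0.1377 -0.0753 -0.0002] [ 4.0e-04  3.2e-03 -1.0e+00]
1.1 [ 0.1459 -0.0895 -0.0002] [ 4.0e-04  3.5e-03 -1.1e+00]
1.2 [ 0.1525 -0.1044 -0.0003] [ 4.0e-04  3.9e-03 -1.2e+00]
1.3 [ 0.1577 -0.12   -0.0003] [ 5.0e-04  4.2e-03 -1.3e+00]
```

Converted, 0.0637 m is 0.0849, 0.0082 m is 0.0109, -0.05 rad is -0.0318.

Request:
drive_effector --rows '{"dx":[0.0109, 0.0217, 0.0327, 0.0433, 0.054, 0.0645, 0.0748, 0.0849, 0.0849, 0.0849], "dy":[-0.0003, -0.0011, -0.0024, -0.0044, -0.0068, -0.0097, -0.0133, -0.0172, -0.0172, -0.0172], "dz":[0, 0, 0, 0, 0, 0, 0, 0, 0, 0], "ax":[0, 0, 0, 0, 0, 0, 0, 0, 0, 0], "ay":[0, 0, 0, 0, 0, 0, 0, 0, 0, 0], "az":[-0.0318, -0.0637, -0.0955, -0.1273, -0.1592, -0.191, -0.2228, -0.2546, -0.2546, -0.2546]}'

```text
time_s: 8.23
ee_pos: [0.5726, 0.1693, 0.2474]
tcp_rot: [0.786, -0.618, -0.001, 0.001]
ft_force: [-13.6, 1.7, 11.7]
finger_gap: 0.0327
finger_force: 59.7
```

Create r.py:
```python
from h import *
from cell import env
st=env.get_state();p=st["ee_pos"];y0=yaw(st)%(2*np.pi);Hc=H+[.001,.002];v=p[:2]-Hc
th=np.arctan2(v[1],v[0])%(2*np.pi)-2.869
print("yaw-th",y0-2.869-th,"r",np.linalg.norm(v),"th",th,"F",st["ft_force"].round(1),st["torque"].round(2),st["joint_pos"].round(2))
```

```bash
python3 r.py
```

```text
yaw-th -0.0040198294108901855 r 0.16417093059473245 th 0.5144011560722994 F [-13.6   1.7  11.7] [0.55 5.69 0.53] [ 0.61  0.24 -0.17 -0.   -1.17 -0.37]
```

Converted, 0.0785 m is 0.1047, 0.0712 m is 0.0949, -0.45 rad is -0.2865.

Request:
drive_effector --rows '{"dx":[0.0109, 0.0217, 0.0327, 0.0433, 0.054, 0.0645, 0.0748, 0.0849, 0.0949, 0.1047, 0.1047, 0.1047], "dy":[-0.0003, -0.0011, -0.0024, -0.0044, -0.0068, -0.0097, -0.0133, -0.0172, -0.0217, -0.0268, -0.0268, -0.0268], "dz":[0, 0, 0, 0, 0, 0, 0, 0, 0, 0, 0, 0], "ax":[0, 0, 0, 0, 0, 0, 0, 0, 0, 0, 0, 0], "ay":[0, 0, 0, 0, 0, 0, 0, 0, 0, 0, 0, 0], "az":[-0.0318, -0.0637, -0.0955, -0.1273, -0.1592, -0.191, -0.2228, -0.2546, -0.2865, -0.3183, -0.3183, -0.3183]}'

```text
time_s: 9.23
ee_pos: [0.611, 0.0971, 0.2474]
tcp_rot: [0.915, -0.404, -0.001, 0.002]
ft_force: [-11.0, -0.3, 10.0]
finger_gap: 0.0334
finger_force: 59.4
```

```bash
python3 r.py
```

```text
yaw-th -0.006082135466729532 r 0.16452358586992946 th 1.0169028062174568 F [-11.   -0.3  10. ] [-0.63  4.61  0.8 ] [ 0.47  0.27 -0.12  0.   -1.18  0.27]
```

Converted, 0.068 m is 0.0907, 0.0637 m is 0.0849, -0.43 rad is -0.2737.

Request:
drive_effector --rows '{"dx":[0.0109, 0.0217, 0.0327, 0.0433, 0.054, 0.0645, 0.0748, 0.0849, 0.0907, 0.0907, 0.0907], "dy":[-0.0003, -0.0011, -0.0024, -0.0044, -0.0068, -0.0097, -0.0133, -0.0172, -0.02, -0.02, -0.02], "dz":[0, 0, 0, 0, 0, 0, 0, 0, 0, 0, 0], "ax":[0, 0, 0, 0, 0, 0, 0, 0, 0, 0, 0], "ay":[0, 0, 0, 0, 0, 0, 0, 0, 0, 0, 0], "az":[-0.0318, -0.0637, -0.0955, -0.1273, -0.1592, -0.191, -0.2228, -0.2546, -0.2737, -0.2737, -0.2737]}'

```text
time_s: 10.15
ee_pos: [0.6672, 0.0573, 0.2473]
tcp_rot: [0.98, -0.2, -0.002, 0.001]
ft_force: [-13.2, 0.7, 8.8]
finger_gap: 0.0329
finger_force: 58.6
```

```bash
python3 r.py
```

```text
yaw-th 0.001999782285558638 r 0.16454586128640245 th 1.4388022935650233 F [-13.2   0.7   8.8] [-0.47  4.78  0.58] [ 0.38  0.36 -0.01 -0.   -1.21  0.79]
```

Converted, 0.002 m is 0.0027, 0.001 m is 0.0013, -0.012 rad is -0.0076.

Request:
drive_effector --rows '{"dx":[0.0013, 0.0027, 0.0027, 0.0027, 0.0027, 0.0027], "dy":[0, 0, 0, 0, 0, 0], "dz":[0, 0, 0, 0, 0, 0], "ax":[0, 0, 0, 0, 0, 0], "ay":[0, 0, 0, 0, 0, 0], "az":[-0.0038, -0.0076, -0.0076, -0.0076, -0.0076, -0.0076]}'

```text
time_s: 10.65
ee_pos: [0.668, 0.057, 0.2472]
tcp_rot: [0.981, -0.194, -0.003, 0.001]
ft_force: [-17.3, 2.5, 9.9]
finger_gap: 0.0328
finger_force: 58.9
```

```bash
python3 r.py
```

Run:
```python
from cell import env
import cv2,numpy as np
a=env.get_image("top")["pixels"][40:300,40:320];b=env.get_image("side")["pixels"][100:360,280:560]
cv2.imwrite("pics/c6.png",cv2.resize(np.hstack([a,b]),None,fx=1.4,fy=1.4,interpolation=2)[:,:,::-1])
```

```text
yaw-th 0.008087300120580565 r 0.164559147026157 th 1.444313242534784 F [-17.3   2.5   9.9] [0.17 5.97 0.22] [ 0.37  0.36 -0.   -0.   -1.22  0.81]
```

View pics/c6.png

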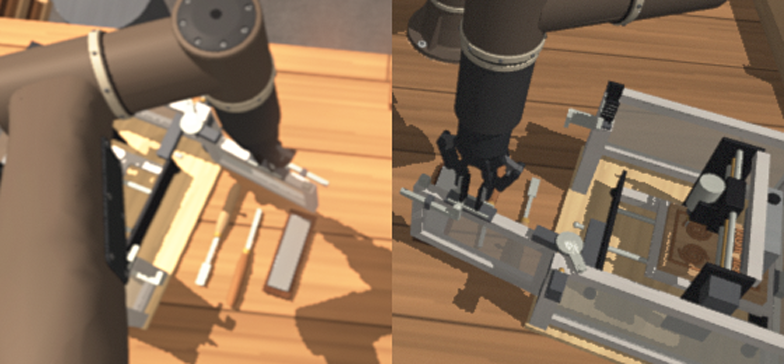

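The gate stands wide open at the stop (side view, about (480,225)), the gripper is still on its squeezed catch, and the gouges and stone lie where they were.

```bash
python3 -c "
from cell import env
print(env.hand_in())"
```

```text
the job is handed in; nothing more can be done
None
```

I opened the gate to about 1.44 rad (stop 1.45) and handed the job in at about 11 s, with the grip still holding the squeezed gate catch; the gouges and honing stone looked undisturbed in the last picture.

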